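# Clamp a rosewood ring blank on the ratchet arbor, four clicks, and hold

## Robot

A 6-joint arm with a two-finger parallel gripper is mounted at the origin on the work surface. World frame = base frame: x ahead of the robot, y to its left, z up, the work surface at z = 0. Lengths are in mm, angles in degrees, forces in N, time in s.
With the tool pointing down it reaches from about 350 to 850 mm from the base axis. Payload 8.1 kg.
Tool frame: the origin (TCP) lies between the finger pads, 19 mm behind the fingertips; this is the grasp point; z points along the fingers, y is the line along which they close (so a half turn about z gives the same grasp; the last joint's range is limited). The gripper opens to 85 mm and grips with 20 to 120 N. Pads are 22 mm wide; open, the fingers measure 114 mm over their backs; the gripper's body (76 mm by 85 mm) begins 54 mm behind the grasp point. The pads swing forward as they close: fully open they stand 13 mm farther back than shut.
Start: joints at [72.17, 7.471, 85.268, -0, 87.261, -4.893], TCP at [134.309, 584.779, 249.992] pointing down, gripper open.
Joint ranges: [-169.43, 169.43], [-51.17, 129.36], [1.28, 143.12], [-76.62, 256.62], [0, 156.53], [-152.29, 152.29]. Speed limits (degrees/s): [136.94, 136.94, 159.86, 180, 180, 180].

## Interface

Orientations are given as [roll, pitch, yaw] about the fixed x, y, z axes, in that order (R = Rz(yaw) Ry(pitch) Rx(roll)).
In Python, from bench import r gives the robot as it stands.
- The arm moves only by the tool apply_moves, never from a script. Its argument "steps" is a list of rows, each a list of 7 numbers: the opening, from -1 (shut) to 1 (fully open), then the shift along the tool's x, y, z in mm, then the turn, a rotation vector about the tool's x, y, z in units of 5 degrees (1.0 is 5 degrees). A call has exactly 8 rows; each row shifts and turns the commanded pose from where the row before left it, along the tool's axes as they then stand; what a row does not reach is not made up. A row lasts 1/10 s, in which the tool goes at most 50 mm and 8.59 degrees, less where a joint would pass 70% of its speed; a pose out of reach is approached as far as the arm can. A call is refused whole if a number of a shift passes 50 or a number of a turn 1, either way. A call with a gripper value outside its range is refused whole. The fingers move at their own pace and stop on an object; "squeeze" is the grip in N (left out, the last holds). Time passes only in rows, so rows that do not move let the fingers close, or fill a call up. It gives the time, the measured TCP pose, the force, the opening and the grip force at its end, in the units of the state.
- r.sense(): the state, without advancing time (a new reading comes with each control period).
- r.snapshot(name): name is "scene" or "side" or "wrist"; returns a dict with "color" (420x560x3 uint8, blue, green, red), "depth" (420x560 float32, mm along the optical axis (not along the pixel's ray), 0 where there is no reading), "mtx" (3x3 intrinsics, pixels), "T" (4x4, takes a point from camera to world coordinates); the wrist camera has in their place "hand_eye" (4x4, takes a point from camera to tool coordinates, whose origin is the TCP and whose axes are the flange's). Camera axes: x right, y down, z forward; pixel columns grow to the right and rows downward; lengths in mm; the calibration is good to about 2 mm. A picture is of the moment at which its call begins: read the wrist's pose just before it.
- r.hand_in(): hands the job in; it is judged then, once.
The state is a dict: "time": time; "joint_pos": joint angles; "qd": joint speeds; "joint_efforts": joint torques, N m; "tool_pos": TCP position; "tcp_rot": TCP orientation; "ft_force": force on the tool from outside, world axes, zero at the start; "wrist_torque": the same for the moment, N m; "finger_gap": finger opening in mm; "grip_force": force on a finger pad.
Only numpy, scipy, OpenCV 4.12 (cv2) and the standard library are available. Lean on these libraries where they do the work, as an engineer would, in place of code of your own. Each camera call takes 0.05 s, during which the arm holds its last target. There are 200 camera calls.

## Task

Take the dark rosewood napkin-ring blank, slip it over the three jaws of the expanding arbor and let it down flat on the steel shoulder. Then take the red grip of the ratchet lever and swing the lever the way it ratchets, counterclockwise seen from above, exactly four clicks from its stop (a fifth would split the ring), and finish like that with the gripper still closed on the red grip, keeping hold of the lever, because the arbor is locked only afterwards. Leave the carved ring, the spanner and the orange tin where they lie.

Things in the scene. Friction and masses are not known exactly. Their poses are not given: they have to be found in the camera images.
- ring: The work: a plain turned ring of dark reddish rosewood, outer diameter 60, bore 42, height 30 mm, about 40 g, standing on the bench with its axis upright. Origin: centre of its underside; z is the ring's axis.
- arbor: Expanding arbor bolted to the bench: green base plate 150 x 150 x 14 mm; above it a dark 24-tooth ratchet wheel, diameter 83, with the lever; then a round steel shoulder, diameter 62, its top 56 mm above the bench, with three steel jaws and a dark nose, diameter 22, that rises to 94 mm above the bench. Origin: on the arbor's upright axis at bench level, z up.
- seat (a point): Centre of the shoulder's top, on the arbor's axis: where the middle of the ring's underside must lie; z up. Round it the jaws form a post of diameter 39, 26 mm high, chamfered on top. The lever spreads each jaw outward by 1.8 mm per rad, so the ring goes on only with the lever near its stop; by the fourth click the jaws grip it from inside.
- grip: Upright round red grip at the end of the lever, diameter 18, 50 mm tall (43 to 93 mm above the bench), 125 mm from the arbor's axis. Origin: centre of its foot, 43 mm above the bench; z up. It travels with the lever and revolves easily on its own pin. The flat steel lever arm lies below it, its top 42 mm above the bench.
- lever (a joint): Lever angle (rad) about the arbor's axis: 0 at the stop, growing counterclockwise from above; starts at 0 to 0.05, before any click. One click every 0.262 (15 degrees, 33 mm at the grip). Click n has fully dropped at 0.262 n: the fourth at 1.047; the pawl tops the fifth tooth at 1.28 and has dropped at 1.31. The pawl blocks turning back: a click too many cannot be undone.
- pawl: Brass spring pawl that rides on the ratchet wheel and makes the clicks. Felt at the red grip, after each click: free (about 1 N) for some 0.07 rad of lever angle, then a push that grows from 3 to 5 or 6 N over some 0.16 rad as the pawl climbs the tooth, then the click: the lever runs ahead by itself for 0.03 rad and the push falls away. Origin: its pivot, 14 mm above the bench.
- carved_ring: A finished napkin ring of light wood with two rows of carved beads, outer diameter 60, height 30 mm: to be left alone. Origin: centre of its underside.
- spanner: A steel spanner 150 mm long lying on the bench: to be left alone. Origin: about its middle, underneath.
- tin: A closed round orange tin, diameter 62, height 45 mm, red label band: to be left alone. Origin: centre of its underside.
Mind the look-alikes: they are no part of the job. Leave any blue or pink look-alike of the ring alone.

How it is judged:
By the outcome, as a careful person would: the job done as asked, in the order asked, and still so for the second after the job is handed in, while the arm keeps its last pose, push and grip.
It also fails if it takes over 61 s, if anything falls off the work surface, if the arm or the gripper's body presses on something with over 40 N, if the wrist force passes 120 N, or if a joint passes its speed limit or range.

## Working session

There is one attempt and no reset: what is moved stays moved. The work goes in short steps, Python scripts to look and compute and a tool call to move; the robot and the scene stay as the last step left them, time stands still between calls to the robot, and variables do not carry over. Pictures are saved under pics/ and viewed, at most 10 in all, crops included, and the job is handed in when it is done.

Besides the shell and the picture viewer there is one more tool, called after ">>>" by a JSON object that holds its "fn" and its "kwargs". apply_moves: Moves the arm, as the interface text tells. Its arguments: {"type":"object","properties":{"steps":{"type":"array"},"squeeze":{"type":"number"}},"required":["steps"]}

```bash
mkdir -p pics; ls
python3 - <<'E'
from bench import r
import cv2,numpy as np
print(r.sense())
for n in ("scene","side"):
    s=r.snapshot(n); cv2.imwrite(f"pics/{n}0.png",s["color"]); np.savez(f"/tmp/{n}0.npz",**s); print(s["mtx"],s["T"])
E
```

```text
pics
{'time': 0.0, 'joint_pos': array([ 7.21701394e+01,  7.51610838e+00,  8.53309759e+01, -2.29747780e-04,
        8.72627883e+01, -4.89353942e+00]), 'qd': array([ 0.02203374, -0.06293324,  0.0906372 ,  0.01884358,  0.12004642,
       -0.0105942 ]), 'joint_efforts': array([ 1.00180965e-03, -5.69386375e+01, -5.00559747e+01, -3.41480290e-04,
        1.45192680e-02,  4.53085931e-05]), 'tool_pos': array([134.14055012, 584.26310766, 248.91773001]), 'tcp_rot': array([-1.79890508e+02, -9.14400323e-03,  1.67063681e+02]), 'ft_force': array([-0.36889339,  0.41172431,  0.24891206]), 'wrist_torque': array([-0.01600138,  0.00856878, -0.00871788]), 'grip_force': 0.0, 'finger_gap': 85.54829423406936}
[[491.9034879    0.         282.71912977]
 [  0.         491.9034879  204.78156881]
 [  0.           0.           1.        ]] [[ 7.14768551e-01  4.34908654e-01 -5.47686390e-01  1.16740707e+03]
 [ 6.99339520e-01 -4.38327232e-01  5.64617989e-01 -5.24505780e+02]
 [ 5.49139000e-03 -7.86589919e-01 -6.17451329e-01  7.59545215e+02]
 [ 0.00000000e+00  0.00000000e+00  0.00000000e+00  1.00000000e+00]]
[[409.65447525   0.         276.76627339]
 [  0.         409.65447525 213.60676188]
 [  0.           0.           1.        ]] [[-9.47963408e-01 -2.36553746e-01  2.13090831e-01  3.81646872e+02]
 [-3.18239341e-01  6.84177807e-01 -6.56219818e-01  6.15320371e+02]
 [ 9.43923882e-03 -6.89886261e-01 -7.23856234e-01  6.29697564e+02]
 [ 0.00000000e+00  0.00000000e+00  0.00000000e+00  1.00000000e+00]]
```

View pics/scene0.png

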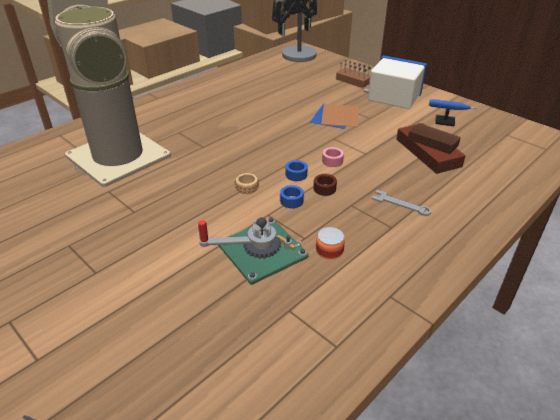

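View pics/side0.png

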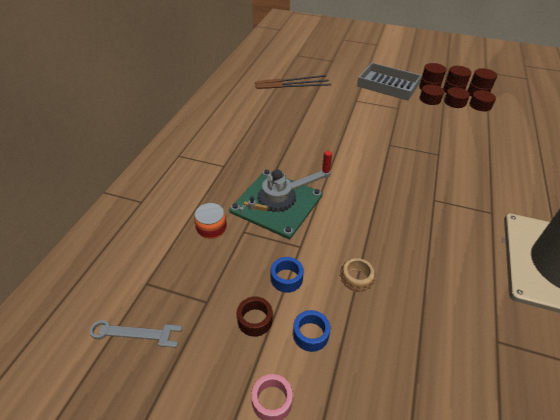

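The scene view shows the rosewood ring at (325,184), between the blue rings and the spanner. The arbor nose is at (261,222) and the red grip at (203,232). In the side view they are at (255,316), (278,175) and (327,162).

```bash
cat > h.py <<'E'
import numpy as np,cv2
def ray(s,uv,T=None):
    T=s["T"] if T is None else T
    K=s["mtx"]; d=T[:3,:3]@np.linalg.solve(K,[uv[0],uv[1],1.]); return T[:3,3],d/np.linalg.norm(d)
def plane(s,uv,z,T=None):
    o,d=ray(s,uv,T); return o+d*(z-o[2])/d[2]
def tri(a,b):
    (o,d),(p,e)=a,b
    A=np.c_[d,-e]; t=np.linalg.lstsq(A,p-o,rcond=None)[0]
    x,y=o+d*t[0],p+e*t[1]; return (x+y)/2,np.linalg.norm(x-y)
def blob(mask,uv,R):
    m=np.zeros_like(mask); u,v=uv; m[v-R:v+R,u-R:u+R]=mask[v-R:v+R,u-R:u+R]
    c,_=cv2.findContours(m,cv2.RETR_EXTERNAL,cv2.CHAIN_APPROX_NONE)
    return max(c,key=cv2.contourArea)
def cen(c):
    M=cv2.moments(cv2.convexHull(c)); return np.array([M["m10"]/M["m00"],M["m01"]/M["m00"]])
E
python3 - <<'E'
from h import *
S={n:dict(np.load(f"/tmp/{n}0.npz")) for n in("scene","side")}
seeds={"ring":((325,184),(255,316)),"grip":((203,232),(327,162)),"plate":((262,250),(276,203)),"carved":((247,183),(358,274)),"tin":((330,242),(210,220))}
for k,sd in seeds.items():
    rr=[];cs=[]
    for n,uv in zip(("scene","side"),sd):
        s=S[n];hsv=cv2.cvtColor(s["color"],cv2.COLOR_BGR2HSV);H,Sa,V=cv2.split(hsv);R=22
        if k=="ring": m=(V<95)&((H<12)|(H>168))
        elif k=="grip": m=((H<6)|(H>172))&(Sa>170)&(V>70)
        elif k=="plate": m=(H>65)&(H<90)&(Sa>80);R=55
        elif k=="carved": m=(V>150)&(Sa<130)
        else: m=(Sa>190)&(V>120)
        c=blob(m.astype(np.uint8)*255,uv,R);cs.append(c)
        rr.append(ray(s,cen(c)))
        print(k,n,cv2.contourArea(c),cv2.boundingRect(c),cen(c))
        if k=="plate":
            q=cv2.minAreaRect(c); ap=cv2.approxPolyDP(cv2.convexHull(c),4,True)[:,0]
            print([plane(s,p,14).round(0)[:2].tolist() for p in ap])
        if k=="ring": # depth check
            m2=np.zeros((420,560),np.uint8);cv2.drawContours(m2,[c],-1,1,-1);v,u=np.nonzero(m2);d=s["depth"][v,u]
            P=(np.linalg.inv(s["mtx"])@np.c_[u,v,np.ones(len(u))].T*d);P=(s["T"][:3,:3]@P).T+s["T"][:3,3];t=P[P[:,2]>26];print("top z",np.percentile(P[:,2],[5,50,95]),t.mean(0), t.min(0),t.max(0))
    print(k,*[np.round(x,1) for x in tri(*rr)])
print("nose",tri(ray(S["scene"],(261.5,222)),ray(S["side"],(278,175))))
a=[cv2.resize(S["scene"]["color"][200:290,185:320],None,fx=3.9,fy=3.9),cv2.resize(S["side"]["color"][140:240,215:345],None,fx=3.5,fy=3.5)]
h=350;cv2.imwrite("pics/c1.png",np.hstack([cv2.resize(x,(395,300)) for x in a]))
E
```

```text
ring scene 163.0 (314, 182, 23, 14) [324.75268817 187.81922043]
top z [ 3.19203873 15.87617735 28.76170997] [582.57836539 222.3357148   78.46197011] [ 509.37263538 -524.50578021   26.03107608] [1167.40707279  306.99545094  759.54521531]
ring side 1092.0 (237, 297, 36, 40) [254.39200832 316.00683304]
top z [-0.94522003 21.33881574 30.61702964] [518.1322798  305.23273065  45.14919536] [381.64687235 265.10638369  26.09992274] [551.25761223 615.32037085 629.69756369]
ring [525.8 291.2   6.6] 2.9
grip scene 109.5 (199, 221, 9, 21) [202.97333333 230.76266667]
grip side 119.0 (323, 151, 9, 22) [326.87980173 161.15489467]
grip [495.1 -76.3  68.3] 2.1
plate scene 1301.5 (220, 244, 88, 40) [262.78700302 258.44958772]
[[667.0, 68.0], [641.0, -73.0], [508.0, -44.0], [634.0, 75.0]]
plate side 1565.5 (230, 186, 92, 53) [280.15274963 210.00749899]
[[491.0, -30.0], [519.0, 112.0], [657.0, 82.0], [537.0, -41.0]]
plate [574.   16.  -21.8] 11.2
carved scene 1562.0 (225, 161, 44, 44) [246.76055952 182.78103858]
carved side 583.5 (344, 258, 30, 26) [358.65460157 270.69079686]
carved [377.1 152.   19.6] 6.2Traceback (most recent call last):
  File "<stdin>", line 13, in <module>
  File "h.py", line 14, in blob
    return max(c,key=cv2.contourArea)
ValueError: max() iterable argument is empty
```

Run:
```python
from h import *
S={n:dict(np.load(f"/tmp/{n}0.npz")) for n in("scene","side")}
for k,uv in dict(ring=(255,309),blue1=(287,268),blue2=(312,323),carved=(358,270),pink=(272,390),nose=(278,175)).items():
    print(k,plane(S["side"],uv,94 if k=="nose" else 30).round())
```

```text
ring [523. 290.  30.]
blue1 [498. 194.  30.]
blue2 [427. 284.  30.]
carved [376. 156.  30.]
pink [453. 405.  30.]
nose [571.  29.  94.]
```

>>> {"fn": "apply_moves", "kwargs": {"steps": [[1,-45,-20,0,0,0,0],[1,-45,-20,0,0,0,0],[1,-45,-20,0,0,0,0],[1,-45,-20,0,0,0,0],[1,-45,-20,0,0,0,0],[1,-45,-20,0,0,0,0],[1,-45,-20,0,0,0,0],[1,-45,-20,0,0,0,0]]}}

```text
time: 0.9
tool_pos: [450.5, 346.6, 249.7]
tcp_rot: [-180.0, -0.0, 167.1]
ft_force: [0.5, 1.5, -0.4]
finger_gap: 85.4
grip_force: 0.0
```

```bash
cat >> h.py <<'E'
from scipy.spatial.transform import Rotation as Ro
def wsnap(r,name=None):
    st=r.sense(); s=r.snapshot("wrist")
    W=np.eye(4);W[:3,:3]=Ro.from_euler("xyz",st["tcp_rot"],degrees=True).as_matrix();W[:3,3]=st["tool_pos"]
    s["T"]=W@s["hand_eye"]
    if name: cv2.imwrite(f"pics/{name}.png",s["color"]); np.savez(f"/tmp/{name}.npz",**s)
    return st,s
E
python3 - <<'E'
from bench import r
from h import *
st,s=wsnap(r,"w1"); print(st["tool_pos"],s["hand_eye"].round(3),s["mtx"])
E
```

```text
[450.50634331 346.63506019 249.65545564] [[ 1.00000e-03 -9.47000e-01 -3.21000e-01  8.34800e+01]
 [ 1.00000e+00  1.00000e-03 -1.00000e-03 -6.79000e-01]
 [ 1.00000e-03 -3.21000e-01  9.47000e-01 -1.24521e+02]
 [ 0.00000e+00  0.00000e+00  0.00000e+00  1.00000e+00]] [[298.48529147   0.         280.56969288]
 [  0.         298.48529147 209.53399153]
 [  0.           0.           1.        ]]
```

View pics/w1.png

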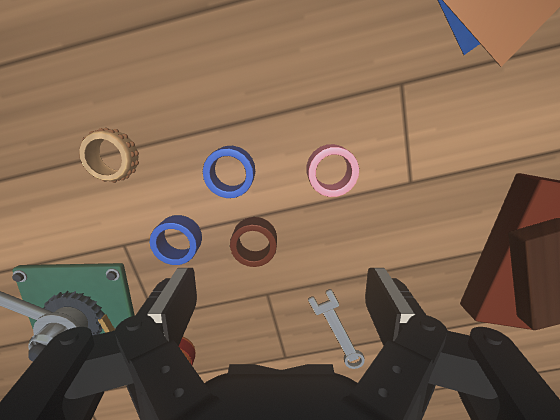

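```bash
cat >> h.py <<'E'
def rosemask(s):
    H,Sa,V=cv2.split(cv2.cvtColor(s["color"],cv2.COLOR_BGR2HSV)); return (((H<10)|(H>168))&(V<125)&(Sa>90)).astype(np.uint8)*255
E
python3 - <<'E'
from h import *
s=dict(np.load("/tmp/w1.npz")); c=blob(rosemask(s),(254,242),34); print(cv2.boundingRect(c),cv2.contourArea(c),cen(c))
p=plane(s,cen(c),16);print(p)
sd=dict(np.load("/tmp/side0.npz")); c2=blob(rosemask(sd),(255,316),26); print(cv2.boundingRect(c2),tri(ray(s,cen(c)),ray(sd,cen(c2))))
R=Ro.from_euler("xyz",[180,0,167.06],degrees=True); print(R.inv().apply(p-[450.5,346.6,249.7]))
E
```

```text
(230, 217, 47, 50) 1702.5 [253.21295259 241.79703247]
[522.85793501 291.88255541  16.        ]
(237, 297, 36, 39) (array([524.67854953, 291.11991023,   9.89431148]), np.float64(1.6872001917439237))
[-82.77332112 -37.12474662 233.7       ]
```

>>> {"fn": "apply_moves", "kwargs": {"steps": [[1,-41,-18.5,0,0,0,0],[1,-41,-18.5,0,0,0,0],[1,0,0,20,0,0,1],[1,0,0,20,0,0,1],[1,0,0,20,0,0,1],[1,0,0,20,0,0,1],[1,0,0,20,0,0,1],[1,0,0,0,0,0,1]]}}

```text
time: 1.75
tool_pos: [518.4, 292.9, 145.5]
tcp_rot: [-179.6, -0.2, 136.9]
ft_force: [-0.0, 0.2, -1.0]
finger_gap: 85.5
grip_force: 0.0
```

Run:
```python
from bench import r
from h import *
st,s=wsnap(r,"w2"); print(st["tool_pos"],st["tcp_rot"])
s1=dict(np.load("/tmp/w1.npz"));c1=blob(rosemask(s1),(254,242),34)
W=np.linalg.inv(s["T"])@np.array([523,292,16,1.]);uv=s["mtx"]@W[:3];uv=(uv[:2]/uv[2]).astype(int);print(uv)
c=blob(rosemask(s),tuple(uv),70);print(cv2.boundingRect(c),cen(c))
m=np.zeros((420,560),np.uint8);cv2.drawContours(m,[c],-1,255,-1);m=m&~rosemask(s)
b=max(cv2.findContours(m,cv2.RETR_EXTERNAL,cv2.CHAIN_APPROX_NONE)[0],key=cv2.contourArea);print("bore",cv2.boundingRect(b),cen(b),plane(s,cen(b),15))
for z in(15,30):print(plane(s,cen(c),z),end=' ')
x=tri(ray(s,cen(c)),ray(s1,cen(c1)));print(x)
R=Ro.from_euler("xyz",st["tcp_rot"],degrees=True);print(R.inv().apply(plane(s,cen(c),22)-st["tool_pos"]))
```

```text
[518.4211     292.89399281 145.48954204] [-1.79631832e+02 -1.52919640e-01  1.36853291e+02]
[285 210]
(252, 175, 69, 71) [285.21525132 211.43753402]
bore (262, 191, 49, 49) [286.12586782 214.60923271] [526.40301119 289.46615575  15.        ]
[523.60776232 290.93072468  15.        ] [519.74802931 294.35961765  30.        ] (array([523.74815726, 291.12246474,  14.14878583]), np.float64(0.761298659407075))
[ -3.04794653   2.84368818 123.4661233 ]
```

View pics/w2.png

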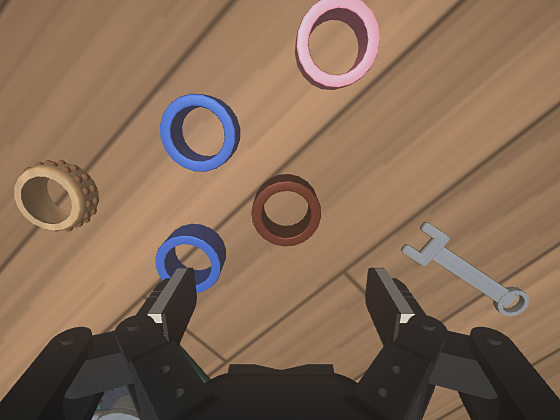

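w2 shows the rosewood ring at (286,211), centred below the gripper with both fingers clear. Descending.

>>> {"fn": "apply_moves", "kwargs": {"steps": [[1,-5,2,20,0,0,0],[1,0,0,20,0,0,0],[1,0,0,20,0,0,0],[1,0,0,15,0,0,0],[1,0,0,10,0,0,0],[1,0,0,5,0,0,0],[1,0,0,0,0,0,0],[1,0,0,0,0,0,0]]}}

```text
time: 2.6
tool_pos: [526.6, 292.2, 60.9]
tcp_rot: [179.9, 0.0, 137.1]
ft_force: [0.2, -0.2, -0.7]
finger_gap: 85.6
grip_force: 0.0
```

>>> {"fn": "apply_moves", "kwargs": {"steps": [[1,1.4,-2.8,14,0,0,0],[1,0,0,14,0,0,0],[1,0,0,8,0,0,0],[1,0,0,3,0,0,0],[1,0,0,0,0,0,0],[1,0,0,0,0,0,0],[0.2,0,0,0,0,0,0],[0.2,0,0,0,0,0,0]], "squeeze": 40}}

```text
time: 3.4
tool_pos: [523.6, 291.1, 21.8]
tcp_rot: [179.9, 0.0, 137.1]
ft_force: [-7.9, -3.1, 28.0]
finger_gap: 59.9
grip_force: 36.5
```

>>> {"fn": "apply_moves", "kwargs": {"steps": [[0.2,0,0,0,0,0,0],[0.2,0,0,0,0,0,0],[0.2,0,0,0,0,0,0],[0.2,0,0,0,0,0,0],[0.2,0,0,0,0,0,0],[0.2,0,0,0,0,0,0],[0.2,0,0,0,0,0,0],[0.2,0,0,0,0,0,0]]}}

```text
time: 4.2
tool_pos: [523.8, 291.1, 22.1]
tcp_rot: [179.9, 0.0, 137.1]
ft_force: [-0.6, -0.6, 5.9]
finger_gap: 59.1
grip_force: 43.5
```

>>> {"fn": "apply_moves", "kwargs": {"steps": [[0.2,0,0,-20,0,0,0],[0.2,0,0,-40,0,0,0],[0.2,0,0,-40,0,0,0],[0.2,0,0,-38,0,0,0],[0.2,-29,-32,0,0,0,0],[0.2,-29,-32,0,0,0,0],[0.2,-29,-32,0,0,0,0],[0.2,-29,-32,0,0,0,0]]}}

```text
time: 5.0
tool_pos: [520.5, 116.6, 159.2]
tcp_rot: [180.0, 0.0, 137.1]
ft_force: [1.5, 0.0, -0.1]
finger_gap: 59.2
grip_force: 43.4
```

>>> {"fn": "apply_moves", "kwargs": {"steps": [[0.2,-29,-32,0,0,0,0],[0.2,0,0,0,0,0,0],[0.2,0,0,0,0,0,0],[0.2,0,0,0,0,0,0],[0.2,0,0,0,0,0,0],[0.2,0,0,0,0,0,0],[0.2,0,0,0,0,0,0],[0.2,0,0,0,0,0,0]]}}

```text
time: 5.8
tool_pos: [520.2, 75.4, 158.9]
tcp_rot: [-180.0, -0.0, 137.1]
ft_force: [0.8, 0.0, 0.2]
finger_gap: 59.3
grip_force: 43.4
```

Run:
```python
from bench import r
from h import *
st,s=wsnap(r,"w3"); print(st["tool_pos"],st["tcp_rot"],st["finger_gap"])
```

```text
[520.19972113  75.41407614 158.94186045] [-1.79997225e+02 -5.30593796e-03  1.37113211e+02] 59.33361290114829
```

View pics/w3.png

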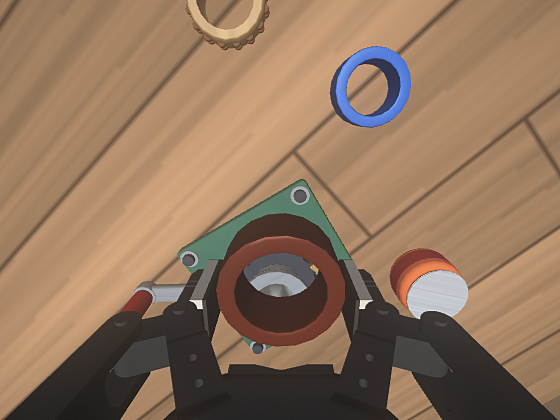

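w3 shows the held ring at (281,290) hiding the arbor behind it. I'll move past the arbor for a clear view.

>>> {"fn": "apply_moves", "kwargs": {"steps": [[0.2,-43,0,0,0,0,0],[0.2,-43,0,0,0,0,0],[0.2,-43,0,0,0,0,0],[0.2,-42,0,0,0,0,0],[0.2,0,0,0,0,0,0],[0.2,0,0,0,0,0,0],[0.2,0,0,0,0,0,0],[0.2,0,0,0,0,0,0]]}}

```text
time: 6.65
tool_pos: [644.9, -40.6, 159.3]
tcp_rot: [180.0, -0.0, 137.1]
ft_force: [-0.4, 0.5, -1.1]
finger_gap: 59.1
grip_force: 43.4
```

Run:
```python
from bench import r
from h import *
st,s=wsnap(r,"w4"); print(st["tool_pos"],st["tcp_rot"],st["finger_gap"])
```

```text
[644.89682077 -40.57130806 159.30439566] [ 1.79989791e+02 -2.26679504e-03  1.37126402e+02] 59.05174785196878
```

View pics/w4.png

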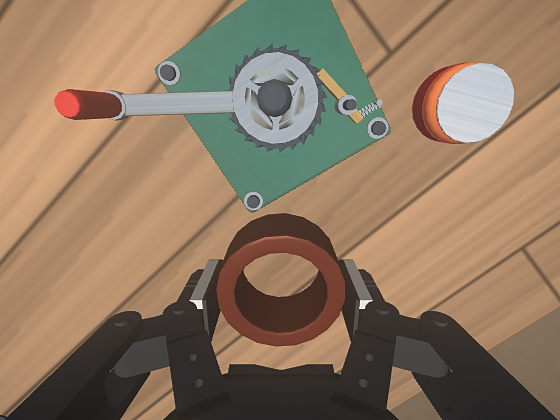

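w4 shows the nose top at (275,98), the shoulder disc around it, the grip top at (67,103) and the held ring at (281,280). Now fitting the centres.

```bash
cat > fit.py <<'E'
from h import *
from scipy.optimize import least_squares
def circ(P,c0,r):
    f=lambda q:np.hypot(*(P-q[:2]).T)-q[2]
    q=least_squares(f,[*c0,r],loss="soft_l1",f_scale=0.5); return q.x
def edge(mask,uv,R,s,z):
    c=blob(mask,uv,R)[:,0]; return c,np.array([plane(s,p,z)[:2] for p in c])
E
python3 - <<'E'
from fit import *
s=dict(np.load("/tmp/w4.npz"));tp=np.array([644.9,-40.57,159.3]);R=Ro.from_euler("xyz",[180,0,137.126],degrees=True)
H,Sa,V=cv2.split(cv2.cvtColor(s["color"],cv2.COLOR_BGR2HSV))
nose=((V<75)).astype(np.uint8)*255
m=np.zeros_like(nose);m[70:126,250:300]=nose[70:126,250:300]
c,P=edge(cv2.morphologyEx(m,cv2.MORPH_OPEN,np.ones((7,7))),(275,98),22,s,94);print("nose",cv2.boundingRect(c),circ(P,P.mean(0),11))
sh=((Sa<45)&(V>95)).astype(np.uint8)*255
sh=cv2.morphologyEx(sh,cv2.MORPH_CLOSE,np.ones((3,3)))
c,P=edge(sh,(276,98),60,s,56)
c0=plane(s,(276,98),56)[:2];d=np.hypot(*(P-c0).T);P=P[abs(d-31)<4];print("shoulder",len(P),circ(P,c0,31))
# height check of nose with side/scene views
for n,uv in(("side",(278,173)),("scene",(261.5,221))):
    o=dict(np.load(f"/tmp/{n}0.npz"));print(tri(ray(o,uv),ray(s,(275,98))))
red=(((H<8)|(H>170))&(Sa>150)&(V>70)).astype(np.uint8)*255
c=blob(red,(90,105),45);print("red",cv2.boundingRect(c))
top=((V>185)&(red>0)).astype(np.uint8)*255
c=blob(top,(67,103),20);print("griptop",cv2.boundingRect(c),cen(c),plane(s,cen(c),93))
# pin / hub end of lever
print("grip foot approx",plane(s,(118,104),43))
c=blob(cv2.morphologyEx(rosemask(s),cv2.MORPH_OPEN,np.ones((3,3))),(281,280),70);print("ring",cv2.boundingRect(c))
p=plane(s,cen(c),152);print(R.inv().apply(p-tp))
E
```

```text
Traceback (most recent call last):
  File "fit.py", line 7, in edge
    c=blob(mask,uv,R)[:,0]; return c,np.array([plane(s,p,z)[:2] for p in c])
      ~~~~^^^^^^^^^^^
  File "h.py", line 14, in blob
    return max(c,key=cv2.contourArea)
ValueError: max() iterable argument is empty
```

```bash
cat > m.py <<'E'
from fit import *
s=dict(np.load("/tmp/w4.npz"));tp=np.array([644.9,-40.57,159.3]);R=Ro.from_euler("xyz",[180,0,137.126],degrees=True)
H,Sa,V=cv2.split(cv2.cvtColor(s["color"],cv2.COLOR_BGR2HSV))
print("nose V",V[98,255:297:3])
nose=((V<105)).astype(np.uint8)*255
try:
    c,P=edge(cv2.morphologyEx(nose,cv2.MORPH_OPEN,np.ones((5,5))),(275,98),21,s,94);print("nose",cv2.boundingRect(c),circ(P,P.mean(0),11))
except Exception as e: print(e)
print("shoulder V,S",V[98,300:330:2],Sa[98,300:330:2])
sh=((Sa<45)&(V>95)).astype(np.uint8)*255
sh=cv2.morphologyEx(sh,cv2.MORPH_CLOSE,np.ones((3,3)))
c,P=edge(sh,(276,98),60,s,56)
c0=plane(s,(276,98),56)[:2];d=np.hypot(*(P-c0).T);P=P[abs(d-31)<4];print("shoulder",len(P),circ(P,c0,31))
for n,uv in(("side",(278,173)),("scene",(261.5,221))):
    o=dict(np.load(f"/tmp/{n}0.npz"));print(tri(ray(o,uv),ray(s,(275,98))))
red=(((H<8)|(H>170))&(Sa>150)&(V>70)).astype(np.uint8)*255
c=blob(red,(90,105),45);print("red",cv2.boundingRect(c))
print("redV",V[103,55:120:4])
top=((V>185)&(red>0)).astype(np.uint8)*255
c=blob(top,(67,103),20);print("griptop",cv2.boundingRect(c),cen(c),plane(s,cen(c),93))
print("grip foot approx",plane(s,(118,104),43))
c=blob(cv2.morphologyEx(rosemask(s),cv2.MORPH_OPEN,np.ones((3,3))),(281,280),70);print("ring",cv2.boundingRect(c))
p=plane(s,cen(c),152);print(R.inv().apply(p-tp))
E
python3 m.py
```

```text
nose V [121  88  94 103 104 105 105 104 103 103 109  79  62 187]
nose (257, 80, 35, 37) [576.41559213  16.06908288  10.18645786]
shoulder V,S [147 149 153 185 178 181 186 184 185  84 102  99 144 140 137] [23 22 15 19 20 20 19 19 19 21 25 23 90 87 84]
shoulder 265 [576.74969679  16.05390866  33.48735484]
(array([575.72318191,  16.19831351,  87.75030052]), np.float64(1.8377935483972136))
(array([577.48463147,  17.44757676,  87.60418086]), np.float64(2.6067263329340307))
red (55, 89, 46, 30)
redV [237 235 235 236 235 236 152 115 101 101 101 101 101 101 101 101  99]
griptop (55, 91, 24, 26) [ 66.52432432 103.7409009 ] [493.65170734 -77.92710266  93.        ]
grip foot approx [496.91442667 -73.72945985  43.        ]
ring (216, 245, 129, 101)
[-7.90821731 -0.58557023  7.3       ]
```

Run:
```python
from fit import *
s=dict(np.load("/tmp/w4.npz"));tp=np.array([644.9,-40.57,159.3]);R=Ro.from_euler("xyz",[180,0,137.126],degrees=True)
H,Sa,V=cv2.split(cv2.cvtColor(s["color"],cv2.COLOR_BGR2HSV))
print("col x=281",V[205:350:5,281],H[205:350:5,281])
for lo in(85,95):
    m=(((H<10)|(H>168))&(V>lo)&(V<150)&(Sa>90)).astype(np.uint8)*255
    m=cv2.morphologyEx(m,cv2.MORPH_OPEN,np.ones((3,3)))
    m[:225]=0;m[:,:200]=0;m[:,360:]=0
    cs,hi=cv2.findContours(m,cv2.RETR_CCOMP,cv2.CHAIN_APPROX_NONE)
    for c in sorted(cs,key=cv2.contourArea)[-2:]:
        for zt in(-8,):
            P=np.array([plane(s,p,tp[2]-zt)[:2] for p in c[:,0]]);q=circ(P,P.mean(0),30)
            print(lo,cv2.boundingRect(c),q[2],R.inv().apply([*(q[:2]-tp[:2]),0]))
```

```text
col x=281 [174 171  72  72  74  74  71 127 124 121 161 158 154 167 161 169 170 162
 176  70  70  70  71  71  72  74 125 119 100] [15 14  9 10  9  7  8  7  6  6 14 14 14 14 14 14 14 14 14  9  8  8  8  9
  8  8  7  6  5]
85 (233, 252, 96, 82) 21.43677677136582 [ 2.57995685e+00 -1.18746347e+00 -1.45422334e-16]
85 (216, 238, 129, 108) 28.9574183169559 [ 2.43663008e+00 -1.12161113e+00 -1.37357748e-16]
95 (233, 252, 96, 82) 21.51887807595945 [ 2.50952503e+00 -1.21438412e+00 -1.48719162e-16]
95 (217, 238, 128, 108) 28.920270206392328 [ 2.39793373e+00 -1.10437157e+00 -1.35246511e-16]
```

>>> {"fn": "apply_moves", "kwargs": {"steps": [[0.2,40,-2.5,0,0,0,0],[0.2,38.6,-2.5,0,0,0,0],[0.2,10,0,0,0,0,0],[0.2,0,0,10,0,0,0],[0.2,0,0,15,0,0,0],[0.2,0,0,10,0,0,0],[0.2,0,0,0,0,0,0],[0.2,0,0,0,0,0,0]]}}

```text
time: 7.5
tool_pos: [577.0, 14.5, 123.0]
tcp_rot: [-179.9, -0.1, 137.0]
ft_force: [-0.3, -0.9, -1.1]
finger_gap: 59.0
grip_force: 43.4
```

Run:
```python
from bench import r
from h import *
st,s=wsnap(r,"w5"); print(st["tool_pos"],st["tcp_rot"],st["finger_gap"])
im=[s["color"][200:380,200:380]]
for n,(u,v) in(("scene",(261,215)),("side",(278,165))):
    o=r.snapshot(n);np.savez(f"/tmp/{n}5.npz",**o);im.append(cv2.resize(o["color"][v-60:v+60,u-60:u+60],None,fx=3,fy=3,interpolation=cv2.INTER_CUBIC))
im[0]=cv2.resize(im[0],(360,360));
cv2.imwrite("pics/c5.png",cv2.resize(np.hstack(im),(798,266)) if 0 else np.hstack([cv2.resize(i,(266,266)) for i in im]))
```

```text
[577.01786347  14.53468311 123.04058732] [-1.79934459e+02 -6.70959740e-02  1.37021988e+02] 59.01800256410054
```

View pics/c5.png

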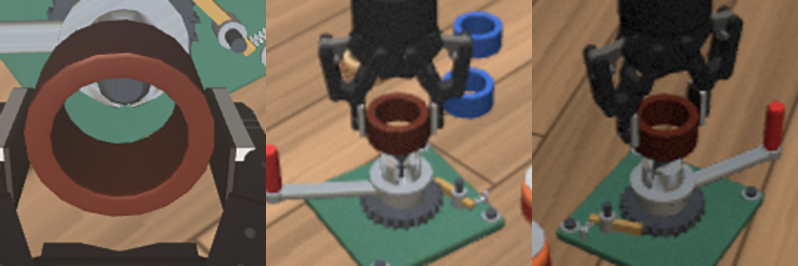

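c5 shows the ring level in the fingers, directly above the jaws in both outside views. Now checking its lateral offset from the nose in those cameras.

Run:
```python
from fit import *
L={n:dict(np.load(f"/tmp/{n}.npz")) for n in("scene0","side0","scene5","side5")}
def hsv(s):return cv2.split(cv2.cvtColor(s["color"],cv2.COLOR_BGR2HSV))
rr=[];nn=[]
for n,uv,nv in(("scene",(261,210),(261,223)),("side",(278,160),(278,176))):
    H,S,V=hsv(L[n+"5"]);m=(((H<12)|(H>165))&(S>100)&(V<140)).astype(np.uint8)*255
    c=blob(m,uv,22);h=cv2.convexHull(c);print(n,"ring",cv2.boundingRect(h),cen(c));rr.append(ray(L[n+"5"],cen(c)))
    H,S,V=hsv(L[n+"0"]);print(V[nv[1]-8:nv[1]+9:2,nv[0]-10:nv[0]+12:2]) 
    m=((V<85)&(S<80)).astype(np.uint8)*255
    c=blob(m,nv,9);print(n,"nose",cv2.boundingRect(c),cen(c));nn.append(ray(L[n+"0"],cen(c)))
print("ring",tri(*rr));print("nose",tri(*nn))
```

```text
scene ring (246, 197, 29, 28) [260.08866615 210.31354408]
[[205 202 201 202 195 196 196 181 129 130 183]
 [201 199 198 198 167 130 132 138 179 135 115]
 [198 198 198 128  90  93  90  97 178  95  91]
 [200 196 153  73  79  84  75  60 148  93  57]
 [190 150 115  69  70  70  66  51 169 138 132]
 [131 169 168 140  60  60  50 120 167 139 133]
 [160 171 164 164 161  57  82 147 173 176 170]
 [176 160 154 163 135  74 111 110 137 159 170]
 [176 140 113 110 134  79 131 108  94 130 165]]
scene nose (256, 219, 11, 13) [261.21333333 224.13777778]
side ring (265, 147, 29, 31) [278.4432966  161.78650138]
[[137 132 131 122  82 119 134 135 132 133 135]
 [ 69 131 131  69  60  65 105 134 134 133 137]
 [ 42  98  58  58  62  64  55 114 131 136 135]
 [106 127  46  47  54  55  53  62 126 137 137]
 [105 132  70  43  50  51  51  72 120 125 140]
 [106 120  94  28  38  35  96 131 126  95 113]
 [ 89  95  72  49  96 115 131 132 134 131 134]
 [ 67  83  64  83 107 132 134 131  93 109 132]
 [ 68 101  73 106  81  89 106 114  82 101 137]]
side nose (269, 169, 15, 16) [275.53908046 176.86436782]
ring (array([575.27506178,  16.54650962, 116.53364021]), np.float64(2.4614160690897875))
nose (array([578.48804436,  18.19581582,  78.67990636]), np.float64(1.552425368714692))
```

Run:
```python
from fit import *
L={n:dict(np.load(f"/tmp/{n}.npz")) for n in("scene0","side0")}
def proj(s,p):
    q=np.linalg.inv(s["T"])@np.array([*p,1.]);q=s["mtx"]@q[:3];return (q[:2]/q[2]).round(1)
for n in L:
    s=L[n];V=cv2.cvtColor(s["color"],cv2.COLOR_BGR2GRAY)
    for p in((576.6,16.1,94),(577.4,16.9,94),(576.6,16.1,84)):print(n,p,proj(s,p))
    u,v=proj(s,(576.6,16.1,94)).astype(int);print(u-10,v-6);print(V[v-6:v+12,u-10:u+11])
```

```text
scene0 (576.6, 16.1, 94) [260.1 218.8]
scene0 (577.4, 16.9, 94) [260.6 218.8]
scene0 (576.6, 16.1, 84) [260.2 222.4]
250 212
[[159 161 167 173 171 170 173 168 167 164 165 164 164 160 164 163 164 163
  160 159 148]
 [164 166 171 173 171 168 168 168 164 163 161 163 161 162 164 162 158 155
  156 135 113]
 [169 173 169 171 169 165 168 163 166 163 163 161 161 161 161 161 157 146
  124 109 116]
 [173 170 169 167 164 167 164 167 162 161 162 162 164 162 158 150 132 107
   92 108 139]
 [168 166 165 166 164 165 163 163 163 163 162 162 158 154 138 119 107 119
  121 107 115]
 [165 167 164 165 167 163 164 164 162 142 120 117 112 114 110 115 136 149
  144 116 103]
 [167 165 166 163 163 164 164 150 125 103  85  86  82  86  90 119 146 152
  144 106  90]
 [165 164 165 164 167 164 150 111  85  83  84  86  83  83  80  87 157 159
  123  90  83]
 [163 164 166 162 163 169 123  84  75  82  85  82  80  81  74  63 110 164
  121  77  71]
 [164 165 163 162 152 144 104  73  75  78  79  82  78  73  70  60  87 143
  136  92  61]
 [164 162 159 140 139 112  76  71  68  72  74  71  67  66  58  56  75 143
  147 125 1
[... 1652 characters left out ...]
2 122  78  45  40  47  54  52  52  53  55  52  52  60  83 119
  114 111 109]
 [ 83 132 129 123  83  46  41  50  48  50  52  52  49  51  52  65  76 109
   93 104 111]
 [ 86 103 113 128 119  69  37  42  47  48  53  49  52  49  40  71  97 116
  100 104 112]
 [104 110 103 120 125  85  41  37  41  43  41  48  44  35  62  88 124 129
  106 113 116]
 [109 103 103 116 129  92  38  26  31  37  39  34  57  93 119 128 132 124
   93  93  97]
 [118 110 105 104 126  81  30  29  27  45  60  88 107 123 132 128 125 130
  112 123 126]
 [105  87 104  91 107  71  38  48  77  91 100 112 128 130 129 130 129 131
  111 127 131]
 [103  70  84  79  81  67  47  98 113 123 125 129 130 128 128 129 130 111
   83 109 128]]
```

>>> {"fn": "apply_moves", "kwargs": {"steps": [[0.2,-1.1,2.2,0,0,0,0],[0.2,0,0,5,0,0,0],[0.2,0,0,5,0,0,0],[0.2,0,0,4,0,0,0],[0.2,0,0,2,0,0,0],[0.2,0,0,0,0,0,0],[0.2,0,0,0,0,0,0],[0.2,0,0,0,0,0,0]]}}

```text
time: 8.45
tool_pos: [579.6, 15.9, 108.2]
tcp_rot: [180.0, 0.0, 137.1]
ft_force: [0.4, 0.0, -0.8]
finger_gap: 59.5
grip_force: 43.4
```

>>> {"fn": "apply_moves", "kwargs": {"steps": [[0.2,-0.2,-0.5,2,0,0,0],[0.2,0,0,2,0,0,0],[0.2,0,0,1.5,0,0,0],[0.2,0,0,1.5,0,0,0],[0.2,0,0,1,0,0,0],[0.2,0,0,1,0,0,0],[0.2,0,0,0,0,0,0],[0.2,0,0,0,0,0,0]]}}

```text
time: 9.25
tool_pos: [579.3, 15.5, 99.0]
tcp_rot: [-180.0, 0.0, 137.1]
ft_force: [0.6, -0.1, -0.5]
finger_gap: 59.2
grip_force: 43.4
```

>>> {"fn": "apply_moves", "kwargs": {"steps": [[0.2,0,0,2,0,0,0],[0.2,0,0,2,0,0,0],[0.2,0,0,2,0,0,0],[0.2,0,0,2,0,0,0],[0.2,0,0,2,0,0,0],[0.2,0,0,2,0,0,0],[0.2,0,0,1,0,0,0],[0.2,0,0,0,0,0,0]]}}

```text
time: 10.05
tool_pos: [579.1, 15.4, 85.8]
tcp_rot: [-180.0, -0.0, 137.1]
ft_force: [0.3, -0.8, -0.5]
finger_gap: 59.1
grip_force: 43.4
```

Going down smoothly with no contact force. Next, the last 8 mm or so.

>>> {"fn": "apply_moves", "kwargs": {"steps": [[0.2,0,0,2,0,0,0],[0.2,0,0,2,0,0,0],[0.2,0,0,1.5,0,0,0],[0.2,0,0,0.5,0,0,0],[0.2,0,0,0.5,0,0,0],[0.2,0,0,0.5,0,0,0],[0.2,0,0,0,0,0,0],[0.2,0,0,0,0,0,0]]}}

```text
time: 10.85
tool_pos: [579.3, 15.4, 79.0]
tcp_rot: [180.0, 0.0, 137.1]
ft_force: [-0.5, 0.0, -0.5]
finger_gap: 59.3
grip_force: 43.4
```

>>> {"fn": "apply_moves", "kwargs": {"steps": [[0.2,0,0,0.5,0,0,0],[0.2,0,0,0.5,0,0,0],[0.2,0,0,0.5,0,0,0],[0.2,0,0,0.5,0,0,0],[0.2,0,0,0,0,0,0],[0.2,0,0,0,0,0,0],[0.2,0,0,0,0,0,0],[0.2,0,0,0,0,0,0]]}}

```text
time: 11.65
tool_pos: [579.5, 15.4, 78.1]
tcp_rot: [180.0, 0.0, 137.1]
ft_force: [-4.7, 1.0, 8.6]
finger_gap: 59.2
grip_force: 44.2
```

>>> {"fn": "apply_moves", "kwargs": {"steps": [[0.6,0,0,0,0,0,0],[1,0,0,0,0,0,0],[1,0,0,0,0,0,0],[1,0,0,0,0,0,0],[1,0,0,-10,0,0,0],[1,0,0,-25,0,0,0],[1,0,0,-30,0,0,0],[1,0,0,-20,0,0,0]]}}

```text
time: 12.45
tool_pos: [580.1, 15.4, 165.0]
tcp_rot: [179.9, 0.1, 137.1]
ft_force: [1.1, 0.3, 0.5]
finger_gap: 85.4
grip_force: 0.0
```

Run:
```python
from bench import r
from h import *
im=[]
for n,(u,v) in(("scene",(245,225)),("side",(285,180))):
    o=r.snapshot(n);np.savez(f"/tmp/{n}6.npz",**o);im.append(cv2.resize(o["color"][v-60:v+60,u-66:u+66],None,fx=3,fy=3,interpolation=cv2.INTER_CUBIC))
cv2.imwrite("pics/c6.png",np.hstack(im)); print(r.sense()["tool_pos"],r.sense()["joint_pos"])
```

```text
[581.87801436  15.2976007  166.96174769] [-3.54076562e+00  7.37342041e+00  9.41700521e+01  7.48636293e-04
  7.80303626e+01 -5.06048398e+01]
```

View pics/c6.png

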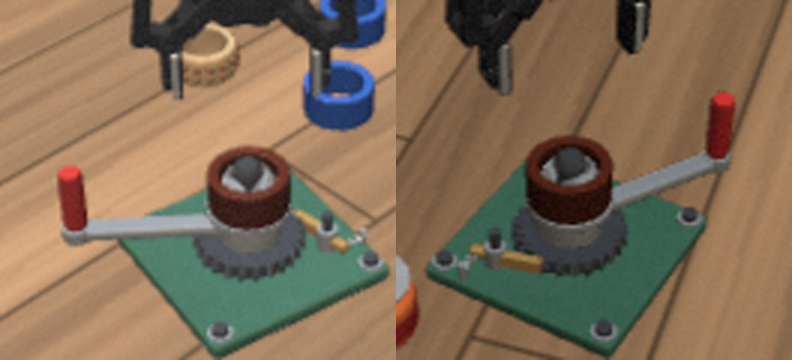

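c6 shows the ring flat on the shoulder around the jaws, with the nose inside it. The lever is still at its start and the red grip is free. Moving to the grip.

>>> {"fn": "apply_moves", "kwargs": {"steps": [[1,0,-42,0,0,0,0],[1,0,-42,0,0,0,0],[1,0,-41,0,0,0,0],[1,0,0,0,0,0,1],[1,0,0,0,0,0,1],[1,0,0,0,0,0,1],[1,0,0,0,0,0,1],[1,0,0,0,0,0,1]]}}

```text
time: 13.35
tool_pos: [493.6, -76.0, 161.3]
tcp_rot: [-180.0, -0.0, 111.8]
ft_force: [-0.1, 0.3, -0.2]
finger_gap: 84.9
grip_force: 0.0
```

>>> {"fn": "apply_moves", "kwargs": {"steps": [[1,0,0,0,0,0,1],[1,0,0,0,0,0,1],[1,0,0,0,0,0,1],[1,0,0,0,0,0,1],[1,0,0,0,0,0,1],[1,0,0,0,0,0,1],[1,0,0,0,0,0,0.7],[1,0,0,0,0,0,0]]}}

```text
time: 14.15
tool_pos: [493.7, -76.0, 161.4]
tcp_rot: [-179.9, -0.0, 78.5]
ft_force: [-0.3, 0.0, 0.3]
finger_gap: 85.5
grip_force: 0.0
```

>>> {"fn": "apply_moves", "kwargs": {"steps": [[1,0,0,0,0,0,0],[1,0,0,0,0,0,0],[1,0,0,0,0,0,0],[1,0,0,0,0,0,0],[1,0,0,0,0,0,0],[1,0,0,0,0,0,0],[1,0,0,0,0,0,0],[1,0,0,0,0,0,0]]}}

```text
time: 14.95
tool_pos: [494.1, -76.1, 162.0]
tcp_rot: [180.0, -0.0, 78.6]
ft_force: [0.2, -0.5, -0.3]
finger_gap: 85.2
grip_force: 0.0
```

Run:
```python
from bench import r
from fit import *
st,s=wsnap(r,"w7"); print(st["tool_pos"],st["tcp_rot"])
H,Sa,V=cv2.split(cv2.cvtColor(s["color"],cv2.COLOR_BGR2HSV))
W=np.linalg.inv(s["T"])@np.array([494.8,-76.7,93,1.]);uv=s["mtx"]@W[:3];uv=(uv[:2]/uv[2]).astype(int);print(uv)
red=(((H<8)|(H>170))&(Sa>150)&(V>70)).astype(np.uint8)*255
c=blob(red,tuple(uv),50);print("red",cv2.boundingRect(c))
t=blob(((V>185)&(red>0)).astype(np.uint8)*255,tuple(uv),30);print("top",cv2.boundingRect(t),plane(s,cen(t),93))
R=Ro.from_euler("xyz",st["tcp_rot"],degrees=True);print(R.inv().apply(plane(s,cen(t),93)-st["tool_pos"]))
s4=dict(np.load("/tmp/w4.npz"));print("height",tri(ray(s,cen(t)),ray(s4,(66.5,103.7))))
```

```text
[494.13839598 -76.06187423 162.01604246] [ 1.79997948e+02 -5.09106994e-04  7.85646125e+01]
[282 231]
red (270, 203, 24, 41)
top (272, 224, 21, 20) [493.94199465 -77.87558251  93.        ]
[-1.8172565   0.16461686 69.01603226]
height (array([494.00626319, -77.5298147 ,  93.80411462]), np.float64(0.0070133933047751675))
```

>>> {"fn": "apply_moves", "kwargs": {"steps": [[1,-1.5,0.5,20,0,0,0],[1,0,0,20,0,0,0],[1,0,0,20,0,0,0],[1,0,0,15,0,0,0],[1,0,0,10,0,0,0],[1,0,0,5,0,0,0],[1,0,0,0,0,0,0],[1,0,0,0,0,0,0]]}}

```text
time: 15.8
tool_pos: [494.8, -77.8, 72.7]
tcp_rot: [179.9, 0.0, 78.6]
ft_force: [-0.1, 0.8, -0.6]
finger_gap: 85.3
grip_force: 0.0
```

>>> {"fn": "apply_moves", "kwargs": {"steps": [[-0.3,0,0,0,0,0,0],[-0.3,0,0,0,0,0,0],[-0.3,0,0,0,0,0,0],[-1,0,0,0,0,0,0],[-1,0,0,0,0,0,0],[-1,0,0,0,0,0,0],[-1,0,0,0,0,0,0],[-1,0,0,0,0,0,0]], "squeeze": 40}}

```text
time: 16.6
tool_pos: [494.6, -77.7, 72.2]
tcp_rot: [180.0, -0.0, 78.6]
ft_force: [0.7, 0.9, 3.7]
finger_gap: 17.0
grip_force: 39.0
```

>>> {"fn": "apply_moves", "kwargs": {"steps": [[-1,0,0,0,0,0,0],[-1,0,0,0,0,0,0],[-1,0,0,0,0,0,0],[-1,0,0,0,0,0,0],[-1,0,0,0,0,0,0],[-1,0,0,0,0,0,0],[-1,0,0,0,0,0,0],[-1,0,0,0,0,0,0]]}}

```text
time: 17.4
tool_pos: [494.5, -77.7, 72.2]
tcp_rot: [180.0, -0.0, 78.6]
ft_force: [2.0, 0.9, 4.8]
finger_gap: 16.8
grip_force: 39.0
```

>>> {"fn": "apply_moves", "kwargs": {"steps": [[-1,0.5,-0.9,0,0,0,0],[-1,0.5,-0.9,0,0,0,0],[-1,0,0,0,0,0,0],[-1,0,0,0,0,0,0],[-1,0,0,0,0,0,0],[-1,0,0,0,0,0,0],[-1,0,0,0,0,0,0],[-1,0,0,0,0,0,0]]}}

```text
time: 18.2
tool_pos: [493.6, -76.9, 72.3]
tcp_rot: [179.9, 0.0, 78.6]
ft_force: [6.7, -3.3, -0.1]
finger_gap: 16.8
grip_force: 39.0
```

Run:
```python
import numpy as np
C=np.array([577.2,16.7]);a=np.radians(228.2+np.arange(0,66,2));P=C+125*np.c_[np.cos(a),np.sin(a)];d=np.diff(P,axis=0)
y=np.radians(78.6);X=np.array([np.cos(y),np.sin(y)]);Y=np.array([np.sin(y),-np.cos(y)])
print(P[0]);
for i in range(len(d)):print(i*2+2,(d[i]@X).round(1),(d[i]@Y).round(1),P[i+1].round(1))
```

```text
[493.88344122 -76.48449996]
2 -2.1 3.8 [497.2 -79.3]
4 -2.0 3.9 [500.6 -82.1]
6 -1.9 3.9 [504.1 -84.7]
8 -1.7 4.0 [507.7 -87.2]
10 -1.6 4.1 [511.3 -89.5]
12 -1.4 4.1 [515.1 -91.8]
14 -1.3 4.2 [518.9 -93.9]
16 -1.2 4.2 [522.8 -95.8]
18 -1.0 4.2 [526.8 -97.7]
20 -0.9 4.3 [530.8 -99.4]
22 -0.7 4.3 [ 534.9 -100.9]
24 -0.6 4.3 [ 539.  -102.3]
26 -0.4 4.3 [ 543.2 -103.6]
28 -0.3 4.4 [ 547.4 -104.7]
30 -0.1 4.4 [ 551.6 -105.7]
32 0.0 4.4 [ 555.9 -106.5]
34 0.2 4.4 [ 560.2 -107.1]
36 0.3 4.3 [ 564.6 -107.7]
38 0.5 4.3 [ 568.9 -108. ]
40 0.7 4.3 [ 573.3 -108.2]
42 0.8 4.3 [ 577.6 -108.3]
44 1.0 4.3 [ 582.  -108.2]
46 1.1 4.2 [ 586.4 -108. ]
48 1.2 4.2 [ 590.7 -107.6]
50 1.4 4.1 [ 595. -107.]
52 1.5 4.1 [ 599.3 -106.3]
54 1.7 4.0 [ 603.6 -105.5]
56 1.8 4.0 [ 607.9 -104.5]
58 2.0 3.9 [ 612.1 -103.3]
60 2.1 3.8 [ 616.2 -102. ]
62 2.2 3.8 [ 620.4 -100.6]
64 2.4 3.7 [624.4 -99. ]
```

>>> {"fn": "apply_moves", "kwargs": {"steps": [[-1,-2.5,4.5,0,0,0,0],[-1,-2,3.9,0,0,0,0],[-1,-1.9,3.9,0,0,0,0],[-1,-1.7,4,0,0,0,0],[-1,-1.6,4.1,0,0,0,0],[-1,-1.4,4.1,0,0,0,0],[-1,-1.3,4.2,0,0,0,0],[-1,-1.2,4.2,0,0,0,0]]}}

```text
time: 19.0
tool_pos: [522.2, -96.2, 72.1]
tcp_rot: [-180.0, -0.0, 78.6]
ft_force: [-0.6, 0.7, 8.8]
finger_gap: 17.1
grip_force: 40.5
```

>>> {"fn": "apply_moves", "kwargs": {"steps": [[-1,-1.0,4.2,0,0,0,0],[-1,-0.9,4.3,0,0,0,0],[-1,-0.7,4.3,0,0,0,0],[-1,-0.6,4.3,0,0,0,0],[-1,-0.4,4.3,0,0,0,0],[-1,-0.3,4.4,0,0,0,0],[-1,-0.1,4.4,0,0,0,0],[-1,0,4.4,0,0,0,0]]}}

```text
time: 19.8
tool_pos: [555.2, -106.9, 72.1]
tcp_rot: [-179.9, -0.0, 78.6]
ft_force: [-1.4, 1.8, 8.3]
finger_gap: 17.3
grip_force: 40.6
```

>>> {"fn": "apply_moves", "kwargs": {"steps": [[-1,0.3,4.4,0,0,0,0],[-1,0.4,4.3,0,0,0,0],[-1,0.5,4.3,0,0,0,0],[-1,0.7,4.3,0,0,0,0],[-1,0.8,4.3,0,0,0,0],[-1,1.0,4.3,0,0,0,0],[-1,1.1,4.2,0,0,0,0],[-1,0,0,0,0,0,0]]}}

```text
time: 20.6
tool_pos: [586.2, -108.5, 72.2]
tcp_rot: [-180.0, 0.0, 78.6]
ft_force: [-0.7, 0.0, 6.9]
finger_gap: 16.9
grip_force: 40.9
```

>>> {"fn": "apply_moves", "kwargs": {"steps": [[-1,1.2,4.2,0,0,0,0],[-1,1.4,4.1,0,0,0,0],[-1,1.5,4.1,0,0,0,0],[-1,1.7,4,0,0,0,0],[-1,0.9,2,0,0,0,0],[-1,0,0,0,0,0,0],[-1,0,0,0,0,0,0],[-1,0,0,0,0,0,0]]}}

```text
time: 21.4
tool_pos: [604.8, -105.7, 72.1]
tcp_rot: [-179.9, 0.0, 78.6]
ft_force: [-2.5, -1.4, 9.1]
finger_gap: 17.2
grip_force: 41.2
```

>>> {"fn": "apply_moves", "kwargs": {"steps": [[-1,0.9,2,0,0,0,0],[-1,0.9,2,0,0,0,0],[-1,0,0,0,0,0,0],[-1,0,0,0,0,0,0],[-1,0,0,0,0,0,0],[-1,0,0,0,0,0,0],[-1,0,0,0,0,0,0],[-1,0,0,0,0,0,0]]}}

```text
time: 22.2
tool_pos: [608.7, -104.8, 72.1]
tcp_rot: [-179.9, 0.1, 78.6]
ft_force: [-4.7, -1.9, 8.8]
finger_gap: 16.9
grip_force: 41.3
```

>>> {"fn": "apply_moves", "kwargs": {"steps": [[-1,1,1.9,0,0,0,0],[-1,0,0,0,0,0,0],[-1,0,0,0,0,0,0],[-1,0,0,0,0,0,0],[-1,0,0,0,0,0,0],[-1,0,0,0,0,0,0],[-1,0,0,0,0,0,0],[-1,0,0,0,0,0,0]]}}

```text
time: 23.0
tool_pos: [610.6, -104.3, 72.0]
tcp_rot: [-179.9, 0.1, 78.5]
ft_force: [-4.9, -3.0, 9.7]
finger_gap: 16.9
grip_force: 41.2
```

>>> {"fn": "apply_moves", "kwargs": {"steps": [[-1,1,1.9,0,0,0,0],[-1,0,0,0,0,0,0],[-1,0,0,0,0,0,0],[-1,0,0,0,0,0,0],[-1,0,0,0,0,0,0],[-1,0,0,0,0,0,0],[-1,0,0,0,0,0,0],[-1,0,0,0,0,0,0]]}}

```text
time: 23.8
tool_pos: [613.8, -103.4, 72.3]
tcp_rot: [180.0, 0.0, 78.6]
ft_force: [1.5, -0.1, 6.5]
finger_gap: 17.1
grip_force: 41.1
```

The push rose to 5.6 N and then fell away with a jump ahead, at about 59° from the stop, so that was click 4. I'll move 3 mm on into the free zone to be sure it has fully dropped.

>>> {"fn": "apply_moves", "kwargs": {"steps": [[-1,0.8,1.4,0,0,0,0],[-1,0.8,1.4,0,0,0,0],[-1,0,0,0,0,0,0],[-1,0,0,0,0,0,0],[-1,0,0,0,0,0,0],[-1,0,0,0,0,0,0],[-1,0,0,0,0,0,0],[-1,0,0,0,0,0,0]]}}

```text
time: 24.6
tool_pos: [616.9, -102.4, 72.3]
tcp_rot: [180.0, 0.0, 78.6]
ft_force: [0.9, -0.8, 5.8]
finger_gap: 17.0
grip_force: 41.2
```

Run:
```python
from bench import r
from h import *
im=[]
for n,(u,v) in(("scene",(245,225)),("side",(285,180))):
    o=r.snapshot(n);im.append(cv2.resize(o["color"][v-60:v+60,u-66:u+66],None,fx=3,fy=3,interpolation=cv2.INTER_CUBIC))
cv2.imwrite("pics/c8.png",np.hstack(im)); print(r.sense())
```

```text
{'time': 24.7, 'joint_pos': array([-1.41111639e+01,  1.96673807e+01,  9.03510668e+01, -2.40014135e-02,
        6.99655634e+01, -2.66505063e+00]), 'qd': array([ 0.07345029, -0.01576727, -0.01780432, -0.01491002,  0.07070444,
       -0.0815609 ]), 'joint_efforts': array([ 3.38509837e-01, -5.91320157e+01, -4.17543125e+01,  2.28112685e-01,
        3.41057014e-01,  9.21928324e-03]), 'tool_pos': array([ 616.84269904, -102.41534821,   72.24794835]), 'tcp_rot': array([1.79985078e+02, 2.32702882e-02, 7.85621030e+01]), 'ft_force': array([ 1.09095005, -1.4601493 ,  6.41431857]), 'wrist_torque': array([-0.10245128, -0.04586725, -0.04193768]), 'grip_force': 41.21217727661133, 'finger_gap': 16.733844018819795}
```

View pics/c8.png

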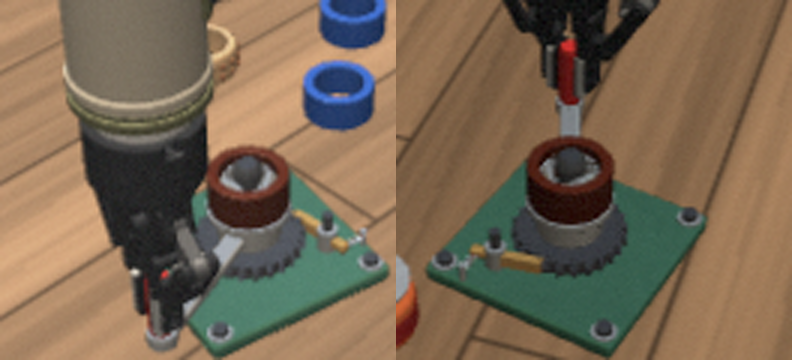

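c8 shows the ring still flat on the shoulder and the gripper closed on the red grip. The lever has swung about 60°, it sits in the free zone and the push is close to zero. Handing in.

```bash
python3 -c "
from bench import r
print(r.hand_in())"
```

```text
the job is handed in; nothing more can be done
None
```

The rosewood ring sits flat on the shoulder, the lever is four clicks from its stop (judged from lever angle and the felt fourth click), and the gripper is still closed on the red grip; handed in at 24.7 s, with no verdict returned.

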